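# Fit a sanding spindle into the splined drive of a bench sander

### The job

Take the red dust cap off the sander's drive socket, put it in the open drawer of the parts box, let go of it and push the drawer fully shut. Then take the orange sanding spindle from the rack, turn it until its splines mesh with the slots of the socket and slide it down against the spring until its shoulder seats fully home. Finish still gripping it and pressing it home (the spring would push it out); leave the other two spindles in the rack and all else where it is.

Things in the scene. Friction and masses are not known exactly. Their poses are not given: they have to be found in the camera images.
- socket (a point): Centre of the mouth of the drive socket, on top of the sander's square block, 55 mm above the bench; z up. The socket is a plus-shaped slot: two crossing slots along this frame's x and y (parallel to the block's sides, marked by blue lines), each 24.5 mm long, 10.5 mm wide, 43 mm deep. A stem fits at any quarter turn, with 1.25 mm play on each side.
- sander: Drive head of the bench sander, fixed; place and yaw vary (yaw up to 0.7 rad either way). Origin: centre of its underside on the bench. Round teal flange 150 mm wide, 12 mm thick, carrying a steel block 60 mm square whose top is 55 mm above the bench and holds the socket.
- spring_seat (a joint): How far the brass spring seat inside the socket is pressed down (m): 0 at rest, 0.012 at most. At rest its top is 22 mm below the mouth. Preload 6.3 N, then 700 N/m: about 12 N when a spindle is home (0.008). It lifts an unheld spindle back up.
- cap: Red plastic dust cap that starts sitting on the socket mouth. Origin: centre of its underside, z up. Stub 12 mm wide and 6 mm high (hangs in the socket), disc 40 mm wide from 6 to 14 mm, round knob 18 mm wide from 14 to 40 mm to grip it by. 60 g.
- parts_box_drawer0 (a joint): Opening of the parts box's single drawer (m): 0 is shut, starts 0.115 to 0.13 open. Slides with about 1 N of friction and stays where it is left.
- drawer_floor (a point): Centre of the drawer's inner floor, 22 mm above the bench; moves with the drawer. x points into the box (the way the drawer shuts), z up. Inside: 155 mm (x) by 158 mm (y); walls rise 56 mm above the floor, the teal front about 65 mm. With the drawer open by q the box's roof covers what lies beyond x = q - 0.083 in this frame.
- parts_box: Grey parts box, fixed, 200 x 200 mm, 100 mm high, drawer at its front (-x) side. Origin: centre of its underside. Place and yaw vary.
- parts_box_drawer0_handle (a point): Middle of the drawer's steel bar handle (along the drawer's y, 100 mm long, 35 mm out from the front, about 62 mm above the bench); same axes as drawer_floor. Pushing it along +x shuts the drawer.
- spindle: Orange sanding spindle, upright in any of the rack's holes. Origin: centre of the stem's underside, z up. Stem: lowest 30 mm, plus-shaped along x and y, bars 22 x 8 mm, tapered over the last 4 mm. Shoulder disc 40 mm wide at 30 to 36 mm, drum 38 mm wide to 106, neck to 110, then the grip bar. 0.3 kg. Home, its origin is 30 mm below the mouth.
- spindle_grip (a point): Centre of the orange spindle's aluminium grip bar, 125 mm above the spindle's origin, same axes: the bar is 34 mm long along x, 14 mm thick along y, 30 mm high. Turn and press the spindle by it.
- rack: Fixed plywood rack 250 x 75 x 45 mm; origin centre of its underside, x along its row of three 25 mm square holes, 76 mm apart, 34 mm deep, the middle one at the origin. The spindles hang in them by their shoulders, stem ends 15 mm above the bench. Place and yaw vary.
- thin_drum: Another spindle in the rack, black drum 25 mm wide, otherwise the same. Stays there.
- wide_drum: Another spindle in the rack, blue drum 50 mm wide, otherwise the same. Stays there.
- slice_big: Loose wood slice 84 mm wide, 20 mm high, on the robot's side of the sander. Origin under its centre. Not to be moved.
- slice_small: Loose wood slice 56 mm wide, 18 mm high, beyond the sander. Not to be moved.
- brush: Dusting brush 220 mm long, 42 mm wide, 20 mm high, lying beyond the sander. Not to be moved.
- block: Cork sanding block 100 x 60 x 34 mm, at the far left. Not to be moved.
- hardener: Amber bottle 60 mm wide, 150 mm high, at the left. Not to be moved.
Things that resemble listed ones, but are neither listed nor needed, are in the scene too. Of the things that look like the cap, the smallest one is meant.

How it is judged (in metres and radians):
On the way, in this order (a step that is already met when the one before it is completed fails the run):
1. the cap lies in the open drawer, let go (x of cap in the frame of drawer_floor between -0.078 and 0.078 m and y of cap in the frame of drawer_floor between -0.079 and 0.079 m and z of cap in the frame of drawer_floor between -0.006 and 0.04 m and value of joint parts_box_drawer0 above 0.03 m and contact force between the fingers and cap below 0.1 N and linear speed of cap below 0.03 m/s), for 0.2 s.
2. the drawer is shut with the cap inside (x of cap in the frame of drawer_floor between -0.078 and 0.078 m and y of cap in the frame of drawer_floor between -0.079 and 0.079 m and z of cap in the frame of drawer_floor between -0.006 and 0.04 m and value of joint parts_box_drawer0 below 0.006 m), for 0.2 s.
3. the orange spindle is meshed and pressed home by the gripper (z of spindle in the frame of socket below -0.028 m and horizontal distance between spindle and socket below 0.004 m and angle between spindle's own z axis and vertical below 0.07 rad and value of joint spring_seat above 0.006 m and contact force between the fingers and spindle above 2 N and (angle between the x axis of spindle and the x axis of socket, either way round below 0.2 rad or angle between the x axis of spindle and the y axis of socket, either way round below 0.2 rad)), for 0.3 s.
At the end, for the whole second after the job is handed in: Cap in the drawer, drawer shut (within 6 mm). Orange spindle upright (4 degrees) in the socket, within 4 mm of its axis, splines in the slots, origin at least 28 mm below the mouth (home: 30), spring seat down over 6 mm, fingers still holding it (over 2 N) (all of step 2 and all of step 3); the arm keeps its last pose, push and grip.
It fails at once if one of the other two spindles is moved by more than 30 mm (distance of any of thin_drum, wide_drum from where it was at the start of the episode above 0.03 m).
It fails at once if a wood slice, the brush, the block or the bottle is moved by more than 40 mm (distance of any of slice_big, slice_small, brush, block, hardener from where it was at the start of the episode above 0.04 m).
It also fails if it takes over 67 s, if anything falls off the work surface, if the arm or the gripper's body presses on something with over 40 N, if the wrist force passes 120 N, or if a joint passes its speed limit or range.

### The arm

A 7-joint arm with a two-finger parallel gripper is mounted at the origin on the work surface. World frame = base frame: x ahead of the robot, y to its left, z up, the work surface at z = 0. Lengths are in mm, angles in rad, forces in N, time in s.
With the tool pointing down it reaches from about 400 to 875 mm from the base axis. Payload 4.4 kg.
Tool frame: the origin (TCP) lies midway between the tips of the shut fingers; the grasp point (between the pads) lies ctrl.grip_depth behind it (ctrl.grip_depth is the distance from the TCP to the grasp point, in mm); z points along the fingers, y is the line along which they close (so a half turn about z gives the same grasp; the last joint's range is limited). The gripper opens to 85 mm and grips with 20 to 120 N. Pads are 22 mm wide; open, the fingers measure 114 mm over their backs; the gripper's body (76 mm by 85 mm) begins 54 mm behind the grasp point. The pads swing forward as they close: fully open they stand 13 mm farther back than shut.
Start: joints at [1.149, 0.628, 0.038, 1.517, -0.027, 0.996, -0.02], TCP at [226.449, -609.293, 231.313] pointing down, gripper open.
Joint ranges: [-3.06, 3.06], [-0.37, 2.12], [-1.25, 1.32], [0.18, 2.47], [-1.1, 4.24], [0.23, 1.98], [-2.94, 2.94]. Speed limits (rad/s): [2.57, 2.57, 3.14, 3.14, 3.14, 3.14, 3.14].

### API

Orientations are given as [roll, pitch, yaw] about the fixed x, y, z axes, in that order (R = Rz(yaw) Ry(pitch) Rx(roll)).
In Python, from cell import ctrl gives the robot as it stands.
- The arm moves only by the tool carry_out, never from a script. Its argument "deltas" is one flat list of numbers, 7 for each row, row after row: the turn, a rotation vector about the tool's x, y, z in degrees, then the shift along the tool's x, y, z in m, then the closure, from -1 (fully open) to 1 (shut). In form: [wx, wy, wz, dx, dy, dz, claw, wx, wy, wz, dx, dy, dz, claw, ...]. A call has 1 to 12 rows; each row shifts and turns the commanded pose from where the row before left it, along the tool's axes as they then stand; what a row does not reach is not made up. A row lasts 1/8 s, in which the tool goes at most 62.5 mm and 10.7 degrees, less where a joint would pass 70% of its speed; a pose out of reach is approached as far as the arm can. A call with a gripper value outside its range is refused whole. The fingers move at their own pace and stop on an object; the grip force is fixed at half the most. Time passes only in rows, so rows that do not move let the fingers close. It gives the time, the measured TCP pose, the force, the opening and the grip force at its end, in the units of the state.
- ctrl.read_state(): the state, without advancing time (a new reading comes with each control period).
- ctrl.get_image(name): name is "scene" or "top"; returns the picture (420x560x3 uint8, red, green, blue); there is no depth.
- ctrl.calibration(name): a dict with "mtx" (3x3 intrinsics, pixels), "R" (3x3) and "t" (3): a world point X has camera coordinates R X + t. Camera axes: x right, y down, z forward; pixel columns grow to the right and rows downward; lengths in mm; the calibration is good to about 2 mm. A picture is of the moment at which its call begins. calibration takes no time and is no camera call.
- ctrl.finish_job(): hands the job in; it is judged then, once.
The state is a dict: "clock": time; "qpos": joint angles; "qd": joint speeds; "tau": joint torques, N m; "eef_pos": TCP position; "tool_rot": TCP orientation; "force": force on the tool from outside, world axes, zero at the start; "torque": the same for the moment, N m; "width": finger opening in mm; "gripper_force": force on a finger pad.
Only numpy, scipy, OpenCV 4.12 (cv2) and the standard library are available. Lean on these libraries where they do the work, as an engineer would, in place of code of your own. Each camera call takes 0.05 s, during which the arm holds its last target. There are 200 camera calls.

## Working session

There is one attempt and no reset: what is moved stays moved. The work goes in short steps, Python scripts to look and compute and a tool call to move; the robot and the scene stay as the last step left them, time stands still between calls to the robot, and variables do not carry over. Pictures are saved under pics/ and viewed, at most 10 in all, crops included, and the job is handed in when it is done.

Besides the shell and the picture viewer there is one more tool, called by a JSON object that holds its "op" and its "data". carry_out: Moves the arm, as the interface text tells. Its arguments: {"type":"object","properties":{"deltas":{"type":"array"}},"required":["deltas"]}

```bash
mkdir -p pics; ls
python3 - <<'E'
from cell import ctrl
import cv2
print(ctrl.read_state(), ctrl.grip_depth)
for n in("scene","top"):
    cv2.imwrite(f"pics/{n}0.png",ctrl.get_image(n)[...,::-1]); c=ctrl.calibration(n); print(n,c)
E
```

```text
pics
{'clock': 0.0, 'qpos': array([ 1.14917176,  0.62932635,  0.03841968,  1.51837374, -0.0270229 ,
        0.99628727, -0.01998727]), 'qd': array([ 0.00067078,  0.00019272,  0.00123511,  0.00011038, -0.0016016 ,
       -0.00071965,  0.00030625]), 'tau': array([ 6.23915912e-04, -5.63393712e+01,  1.22600421e+00, -1.93445367e+01,
        1.09008720e-02,  1.04713239e-02,  3.32365653e-05]), 'eef_pos': array([ 226.26487347, -608.68269456,  230.39964961]), 'tool_rot': array([-3.13971483e+00, -8.47915755e-06,  3.55842714e-01]), 'force': array([0.08484575, 0.40379703, 0.12484649]), 'torque': array([ 0.03326729, -0.04617913, -0.00353925]), 'gripper_force': 0.0, 'width': 85.15992238507758} 18.700000000000003
scene {'mtx': array([[390.92878552,   0.        , 284.01987175],
       [  0.        , 390.92878552, 205.95939379],
       [  0.        ,   0.        ,   1.        ]]), 'R': array([[ 0.50716997,  0.86177673, -0.01093106],
       [ 0.52082657, -0.31657119, -0.79279402],
       [-0.6866719 ,  0.39638813, -0.60939162]]), 't': array([-360.57272712, -197.33163731, 1383.9679422 ])}
top {'mtx': array([[472.72683083,   0.        , 277.71323523],
       [  0.        , 472.72683083, 213.13927613],
       [  0.        ,   0.        ,   1.        ]]), 'R': array([[-0.0246266 , -0.99968986,  0.00370282],
       [-0.97592464,  0.0232379 , -0.21686655],
       [ 0.21671325, -0.00895436, -0.97619424]]), 't': array([  85.58267159,  599.33783933, 1103.64056692])}
```

View pics/scene0.png

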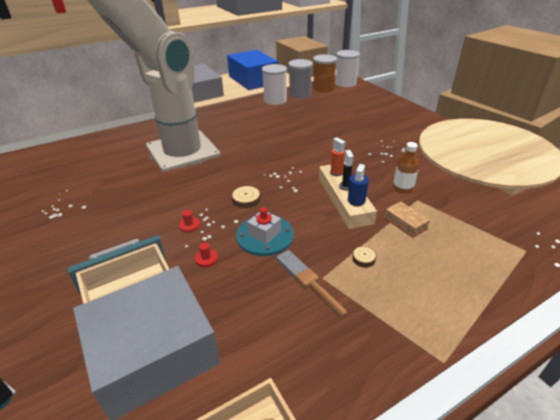

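View pics/top0.png

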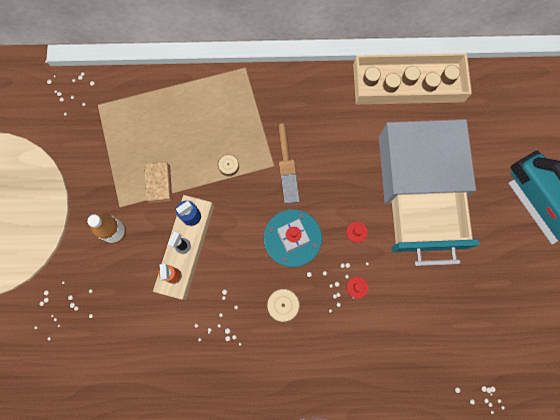

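Candidates for the cap, in the top picture: red cap on the sander (293,235), loose red cap (357,232), loose red cap (357,288). The one on the socket looks smallest. I'll check that in a close crop together with the rack and drawer.

```bash
cat > h.py <<'E'
import numpy as np, cv2
from cell import ctrl
def ray(n,uv,z):
    c=ctrl.calibration(n); d=np.linalg.inv(c["mtx"])@np.r_[uv,1.]; R,t=c["R"],c["t"]
    o=-R.T@t; d=R.T@d; return o+d*(z-o[2])/d[2]
def proj(n,X):
    c=ctrl.calibration(n); p=c["mtx"]@(c["R"]@np.array(X,float)+c["t"]); return p[:2]/p[2]
def crop(im,x,y,w,h,s): return cv2.resize(im[y:y+h,x:x+w],None,fx=s,fy=s,interpolation=cv2.INTER_CUBIC)
E
python3 - <<'E'
from h import *
t=cv2.imread("pics/top0.png"); s=cv2.imread("pics/scene0.png")
A=crop(t,255,200,133,100,3); B=crop(t,140,185,133,100,3)   # 399x300
C=crop(s,300,130,133,100,3); D=crop(t,370,180,133,100,3)
cv2.imwrite("pics/c1.png",np.vstack([np.hstack([A,B]),np.hstack([C,D])]))
E
```

```text
(no output)
```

View pics/c1.png

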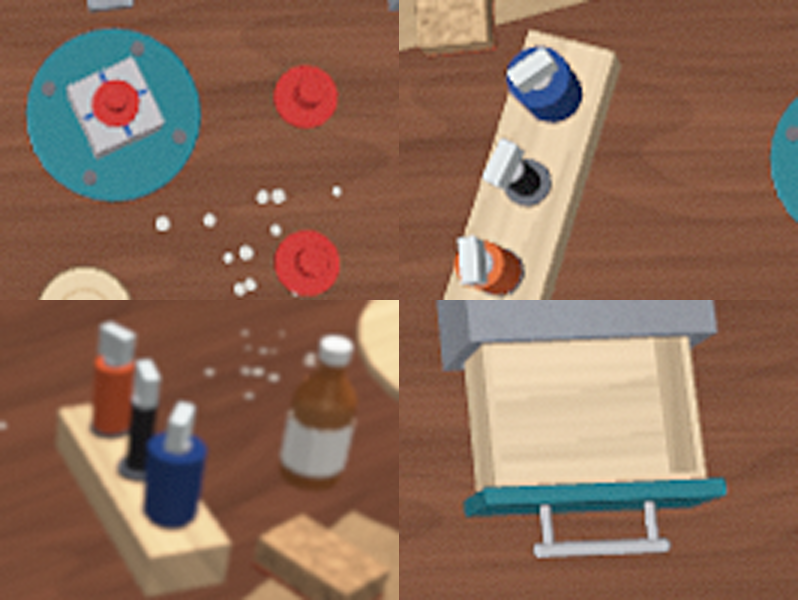

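The crop confirms it. The cap on the sander, at top (293,234), has a disc about 16 px wide against about 21 px for the loose ones, so it's the smallest and the right one. The orange spindle is in the near rack hole, with its grip bar at about (297-255...)→ top (164,271). The drawer is at (437,225) and its handle at (437,263).

Run:
```python
from h import *
np.set_printoptions(precision=1,suppress=True)
A=lambda u,v:(255+u/3-.33,200+v/3-.33); B=lambda u,v:(140+u/3-.33,185+v/3-.33); D=lambda u,v:(370+u/3-.33,180+(v-300)/3-.33);C=lambda u,v:(300+u/3-.33,130+(v-300)/3-.33)
def teal(n,box):
    im=cv2.cvtColor(cv2.imread(f"pics/{n}0.png"),cv2.COLOR_BGR2HSV); m=cv2.inRange(im,(80,90,40),(100,255,255)); z=np.zeros_like(m);x,y,w,h=box;z[y:y+h,x:x+w]=m[y:y+h,x:x+w]
    c=max(cv2.findContours(z,0,1)[0],key=cv2.contourArea); return c
for n,b in(("top",(255,200,80,80)),("scene",(225,200,80,60))):
    c=teal(n,b); h=cv2.convexHull(c)[:,0].astype(float); P=np.array([ray(n,p,12)[:2] for p in h]); (x,y),(a,bb),_=cv2.fitEllipse(P.astype(np.float32)); print("flange",n,x,y,a,bb)
q=np.array([ray("top",A(*p),55) for p in[(128,58),(163,129),(98,157),(67,88)]])
print("blk",q,q.mean(0)); e=np.diff(np.vstack([q,q[:1]]),axis=0); print(np.hypot(*e.T[:2]),np.arctan2(e[:,1],e[:,0]))
print("knob top",ray("top",A(115,102),89))
# red knob in scene
print("knobtop scene",ray("scene",(264,213),89))
# grip bar orange top corners
print("bar",[ray("top",B(*p),155) for p in[(459,238),(479,237),(483,280),(463,284)]] if 0 else [ray("top",B(u-399,v),155) for u,v in[(459,238),(479,237),(486,282),(465,284)]])
for nm,p in(("blue",(530,68)),("black",(502,164)),("orange",(471,260))): print(nm,ray("top",B(p[0]-399,p[1]),155))
r=[ray("top",B(u-399,v),45) for u,v in[(530,30),(620,53)]]; print("rack far end",r)
h=[ray("top",D(u-399,v),62) for u,v in[(536,549),(669,544)]]; print("handle",h)
f=[ray("top",D(u-399,v),87) for u,v in[(468,497),(725,480)]]; print("front",f)
b=[ray("top",p,100) for p in[(388,123),(469,121),(475,191),(386,199)]]; print("roof",b)
```

```text
flange top 548.3519897460938 34.740638732910156 146.75967407226562 148.34524536132812
flange scene 555.1355590820312 33.36097717285156 145.348876953125 152.57456970214844
blk [[587.5  22.5  55. ]
 [527.3  -4.3  55. ]
 [505.4  49.8  55. ]
 [563.4  73.7  55. ]] [545.9  35.4  55. ]
[65.9 58.3 62.7 56.6] [-2.7  2.   0.4 -1.1]
knob top [544.7  35.8  89. ]
knobtop scene [565.6  30.   89. ]
bar [array([471.8, 337.2, 155. ]), array([472.2, 322.4, 155. ]), array([438.8, 316.4, 155. ]), array([437.7, 331.8, 155. ])]
blue [600.1 287.  155. ]
black [526.6 306.6 155. ]
orange [455.3 327.9 155. ]
rack far end [array([659.5, 309.1,  45. ]), array([637.7, 233. ,  45. ])]
handle [array([ 471. , -259.9,   62. ]), array([ 472.4, -368.1,   62. ])]
front [array([ 511. , -201.8,   87. ]), array([ 519.8, -408.7,   87. ])]
roof [array([ 818.5, -210.8,  100. ]), array([ 819.1, -414.8,  100. ]), array([ 637.2, -408.9,  100. ]), array([ 622.4, -191.2,  100. ])]
```

```bash
cat >> h.py <<'E'
from scipy.spatial.transform import Rotation as Ro
def plan(x,y,z,yaw):
    """turn (deg, tool z) to do first, then total shift in tool axes (m) after that turn, from measured pose"""
    s=ctrl.read_state(); R0=Ro.from_euler("xyz",s["tool_rot"]); R1=Ro.from_euler("xyz",[np.pi,0,yaw])
    w=(R0.inv()*R1).as_rotvec(degrees=True); d=R1.inv().apply(np.array([x,y,z])-s["eef_pos"])/1000
    print("turn",w.round(2),"shift",d.round(4),"len",np.linalg.norm(d).round(3),"q",s["qpos"].round(2),s["clock"])
E
python3 -c "
from h import *
plan(547,35,150,0.03)"
```

```text
turn [-0.1   0.02 18.67] shift [ 0.3399 -0.6338  0.0805] len 0.724 q [ 1.15  0.63  0.04  1.52 -0.03  1.   -0.02] 0.1
```

{"op": "carry_out", "data": {"deltas": [0,0,9.3,0,0,0,-1,0,0,9.3,0,0,0,-1,0,0,0,0.03,-0.054,0,-1,0,0,0,0.03,-0.054,0,-1,0,0,0,0.03,-0.054,0,-1,0,0,0,0.03,-0.054,0,-1,0,0,0,0.03,-0.054,0,-1,0,0,0,0.03,-0.054,0,-1,0,0,0,0.03,-0.054,0,-1,0,0,0,0.03,-0.054,0,-1,0,0,0,0.03,-0.054,0,-1,0,0,0,0.03,-0.054,0,-1]}}

```text
clock: 1.6
eef_pos: [510.0, -58.4, 231.2]
tool_rot: [3.141, 0.0, 0.031]
force: [1.2, -1.6, -0.0]
width: 85.5
gripper_force: 0.0
```

```bash
python3 -c "
from h import *
plan(547,35,75,0.03)"
```

```text
turn [0.01 0.01 0.06] shift [ 0.0397 -0.0922  0.1562] len 0.186 q [-0.    0.43  0.08  1.9  -0.05  0.81 -1.43] 1.6
```

{"op": "carry_out", "data": {"deltas": [0,0,0,0.02,-0.046,0.02,-1,0,0,0,0.02,-0.046,0.03,-1,0,0,0,0,0,0.04,-1,0,0,0,0,0,0.04,-1,0,0,0,0,0,0.026,-1,0,0,0,0,0,0,-1]}}

```text
clock: 2.35
eef_pos: [544.7, 32.9, 73.4]
tool_rot: [3.141, 0.005, 0.031]
force: [-0.1, -0.6, 1.8]
width: 85.3
gripper_force: 0.0
```

```bash
python3 -c "
from h import *
plan(547,35,67,0.03)
t=ctrl.get_image('top')[...,::-1];s=ctrl.get_image('scene')[...,::-1]
cv2.imwrite('pics/c2.png',np.hstack([crop(t,240,180,100,100,4),crop(s,215,160,100,100,4)]))"
```

```text
turn [0.02 0.28 0.07] shift [ 0.0023 -0.002   0.0064] len 0.007 q [-0.15  0.71  0.05  1.94 -0.07  0.5  -1.58] 2.35
```

View pics/c2.png

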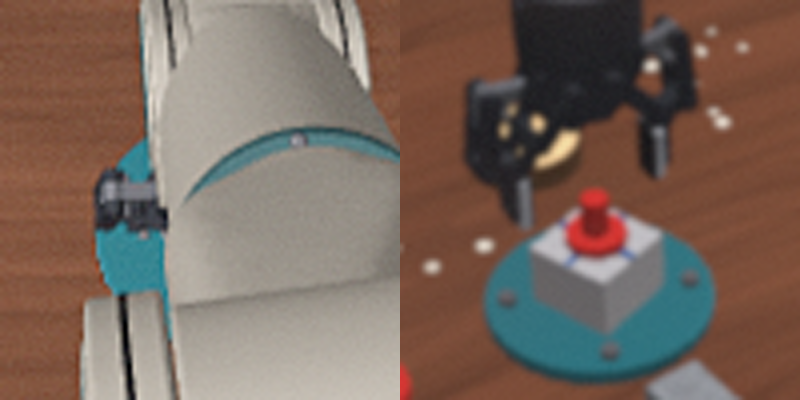

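Scene crop: the fingers straddle the knob, with the knob top at scene (263.5,209). I'll use the block corners in this view to refine the socket centre.

```bash
python3 -c "
from h import *
np.set_printoptions(precision=1,suppress=True)
S=lambda u,v:(215+(u-400)/4-.4,160+v/4-.4)
print(ray('scene',S(594,196),89))
q=np.array([ray('scene',S(*p),55) for p in[(531,246),(605,287),(663,236),(590,203)]]);print(q,q.mean(0));e=np.diff(np.vstack([q,q[:1]]),axis=0);print(np.hypot(*e.T[:2]),np.arctan2(e[:,1],e[:,0])%(np.pi/2))
print(proj('scene',[544.7,32.9,86]), S(587,197))
"
```

```text
[549.   36.4  89. ]
[[534.3  -2.3  55. ]
 [592.7  19.   55. ]
 [568.8  73.6  55. ]
 [514.9  49.9  55. ]] [552.7  35.1  55. ]
[62.2 59.7 58.8 55.7] [0.3 0.4 0.4 0.4]
[261.1 209.1] (261.35, 208.85)
```

{"op": "carry_out", "data": {"deltas": [0,0,0,0.003,-0.003,0.007,-1,0,0,0,0,0,0,1,0,0,0,0,0,0,1,0,0,0,0,0,0,1,0,0,0,0,0,0,1,0,0,0,0,0,0,1]}}

```text
clock: 3.2
eef_pos: [549.6, 36.1, 68.7]
tool_rot: [-3.142, -0.0, 0.031]
force: [0.0, 0.2, 4.8]
width: 15.7
gripper_force: 58.5
```

{"op": "carry_out", "data": {"deltas": [0,0,0,0,0,-0.03,1,0,0,0,0,0,-0.04,1,0,0,0,0,0,-0.05,1,0,0,0,0,0,0,1]}}

```text
clock: 3.7
eef_pos: [552.2, 36.2, 191.8]
tool_rot: [-3.141, -0.008, 0.031]
force: [-1.1, 0.1, -0.7]
width: 16.2
gripper_force: 58.5
```

```bash
python3 -c "
from h import *
plan(570,-313,130,0.03)"
```

```text
turn [-0.03 -0.45  0.05] shift [0.0074 0.3496 0.0618] len 0.355 q [-0.17  0.54  0.08  1.84 -0.06  0.76 -1.6 ] 3.7
```

{"op": "carry_out", "data": {"deltas": [0,0,0,0.001,0.05,0,1,0,0,0,0.001,0.05,0,1,0,0,0,0.001,0.05,0,1,0,0,0,0.001,0.05,0,1,0,0,0,0.001,0.05,0,1,0,0,0,0.001,0.05,0,1,0,0,0,0.001,0.05,0,1,0,0,0,0,0,0.03,1,0,0,0,0,0,0.03,1,0,0,0,0,0,0,1]}}

```text
clock: 4.95
eef_pos: [564.7, -312.1, 124.5]
tool_rot: [-3.138, 0.007, 0.031]
force: [-0.5, 0.3, 0.3]
width: 15.8
gripper_force: 58.7
```

```bash
python3 -c "
from h import *
plan(570,-313,50,0.03)
t=ctrl.get_image('top')[...,::-1];s=ctrl.get_image('scene')[...,::-1]
cv2.imwrite('pics/t3.png',t);cv2.imwrite('pics/s3.png',s)
cv2.imwrite('pics/c3.png',np.vstack([np.hstack([crop(t,265,210,56,56,7),crop(s,235,205,56,56,7)]),np.hstack([crop(t,370,170,130,66,3),crop(s,60,210,130,66,3)]) [:200,:784].copy() if 1 else 0]) if 0 else np.hstack([np.vstack([crop(t,265,210,56,42,7),crop(s,237,208,56,42,7)]),cv2.resize(s[200:368,50:218],(392,588),interpolation=2) if 0 else np.vstack([crop(s,60,220,56*2,42*2,3.5),crop(t,380,170,112,84,3.5)])]))"
```

```text
turn [-0.23  0.4   0.06] shift [0.0053 0.001  0.0745] len 0.075 q [ 0.43  0.75  0.05  1.62 -0.05  0.78 -1.03] 4.95
```

View pics/c3.png

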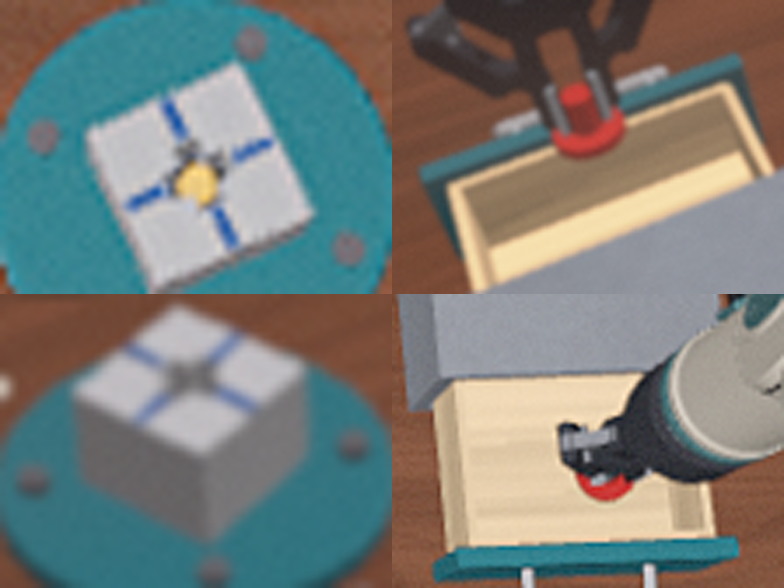

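Crops: the socket is open, with its brass centre at top ≈(293,235) and blue lines marking the axes. The cap is held over the drawer's open part at top ≈(440,223), clear of the front and the roof. Lowering and releasing.

{"op": "carry_out", "data": {"deltas": [0,0,0,0.004,0,0.03,1,0,0,0,0,0,0.03,1,0,0,0,0,0,0.018,1,0,0,0,0,0,0,1,0,0,0,0,0,0,-0.3,0,0,0,0,0,0,-0.3,0,0,0,0,0,0,-0.3,0,0,0,0,0,0,-0.3]}}

```text
clock: 6.05
eef_pos: [571.6, -313.5, 50.8]
tool_rot: [3.141, -0.001, 0.031]
force: [0.1, 0.2, -0.2]
width: 55.6
gripper_force: 0.0
```

Run:
```python
from h import *
np.set_printoptions(precision=2,suppress=True)
A=lambda u,v:(265+u/7-.43,210+v/7-.43); S=lambda u,v:(237+u/7-.43,208+(v-294)/7-.43)
for n,f,L in(("top",A,[(166,97),(235,247),(128,207),(272,143)]),("scene",S,[(127,347),(252,408),(137,418),(240,332)])):
    q=np.array([ray(n,f(*p),55)[:2] for p in L]); a=q[1]-q[0]; b=q[3]-q[2]
    k=np.linalg.solve(np.c_[a,-b],q[2]-q[0]); print(n,"cross",q[0]+a*k[0],"ang",np.arctan2(*a[::-1])%(np.pi/2),np.arctan2(*b[::-1])%(np.pi/2))
q=np.array([ray("top",A(*p),55)[:2] for p in[(88,130),(238,63),(315,213),(155,293)]]);print(q.mean(0))
```

```text
top cross [548.67  33.6 ] ang 0.39536182074670156 0.39813885494329093
scene cross [548.87  35.29] ang 0.39201442351511895 0.4096211538436014
[548.71  34.5 ]
```

{"op": "carry_out", "data": {"deltas": [0,0,0,0,0,-0.05,-0.3,0,0,0,0,0,-0.05,-0.3,0,0,0,-0.03,0,-0.02,1,0,0,0,-0.06,0,0,1,0,0,0,-0.06,0,0,1,0,0,0,0,0,0,1]}}

```text
clock: 6.8
eef_pos: [415.4, -318.5, 170.5]
tool_rot: [-3.14, 0.005, 0.025]
force: [0.7, -0.8, -0.1]
width: -0.1
gripper_force: 0.0
```

```bash
python3 -c "
from h import *
plan(425,-314,50,0.03)
t=ctrl.get_image('top')[...,::-1];s=ctrl.get_image('scene')[...,::-1]
cv2.imwrite('pics/t4.png',t);cv2.imwrite('pics/s4.png',s)
cv2.imwrite('pics/c4.png',np.hstack([crop(s,60,210,130,100,3),crop(t,370,170,130,100,3)]))"
```

```text
turn [-0.08  0.28 -0.26] shift [ 0.0097 -0.0042  0.1205] len 0.121 q [ 0.56  0.53  0.05  1.93 -0.04  0.68 -0.91] 6.8
```

View pics/c4.png

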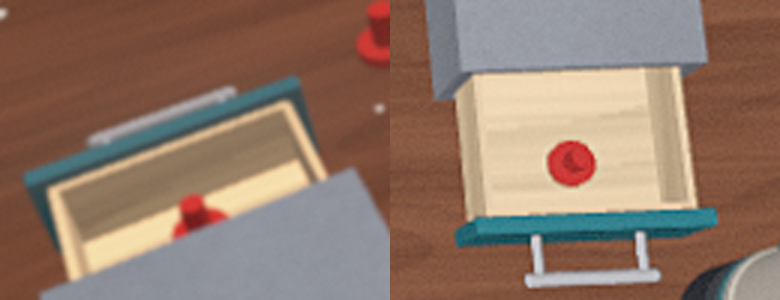

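The cap is upright on the drawer floor at top (560,225 → crop (571,163)) and released. Now the handle.

{"op": "carry_out", "data": {"deltas": [0,0,0,0,-0.003,0.04,1,0,0,0,0,0,0.05,1,0,0,0,0,0,0.03,1,0,0,0,0.02,0,0,1,0,0,0,0.02,0,0,1,0,0,0,0.02,0,0,1,0,0,0,0.02,0,0,1,0,0,0,0.02,0,0,1,0,0,0,0.02,0,0,1,0,0,0,0.02,0,0,1]}}

```text
clock: 8.15
eef_pos: [563.2, -310.6, 49.8]
tool_rot: [3.141, -0.0, 0.033]
force: [-1.0, -0.5, 0.4]
width: -0.2
gripper_force: 0.8
```

{"op": "carry_out", "data": {"deltas": [0,0,0,0.006,0,0,1,0,0,0,0.006,0,0,1,0,0,0,0,0,0,1]}}

```text
clock: 8.52
eef_pos: [572.2, -309.6, 49.8]
tool_rot: [-3.14, 0.002, 0.031]
force: [-2.3, 0.9, -0.7]
width: 0.1
gripper_force: 1.1
```

```bash
python3 -c "
from h import *
t=ctrl.get_image('top')[...,::-1];s=ctrl.get_image('scene')[...,::-1]
cv2.imwrite('pics/c5.png',np.hstack([crop(s,60,210,130,100,3),crop(t,370,170,130,100,3)]))"
```

```text
(no output)
```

View pics/c5.png

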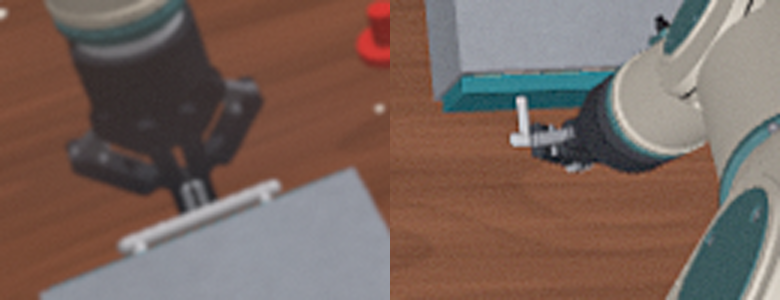

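The drawer is nearly shut but the force is still only friction, so I'll keep pushing to the stop.

{"op": "carry_out", "data": {"deltas": [0,0,0,0.003,0,0,1,0,0,0,0.003,0,0,1,0,0,0,0,0,0,1]}}

```text
clock: 9.0
eef_pos: [572.4, -309.6, 49.8]
tool_rot: [-3.138, 0.013, 0.03]
force: [-14.0, 3.2, 8.8]
width: -0.4
gripper_force: 7.0
```

{"op": "carry_out", "data": {"deltas": [0,0,0,-0.03,0,0,1,0,0,0,-0.01,0,-0.06,-1,0,0,0,0,0,-0.06,-1,0,0,0,0,0,-0.06,-1,0,0,-8,0,0,0,-1,0,0,0,0,-0.055,0,-1,0,0,0,0,-0.055,0,-1,0,0,0,0,-0.055,0,-1,0,0,0,0,-0.055,0,-1,0,0,0,0,-0.055,0,-1,0,0,0,0,-0.055,0,-1]}}

```text
clock: 10.38
eef_pos: [484.1, 15.5, 231.1]
tool_rot: [3.141, -0.004, 0.17]
force: [1.5, 0.1, -0.2]
width: 85.1
gripper_force: 0.0
```

Run:
```python
from h import *
plan(455,327,200,0.17)
# bar in scene view (first picture), compare with predicted corners
s=cv2.imread("pics/s4.png"); t=cv2.imread("pics/t4.png")
def box(im,n,c,yaw,b=(17,7),z=(125,155),k=6,o=(0,0)):
    for zz in z:
        P=[np.array([c[0]+a*b[0]*np.cos(yaw)-d*b[1]*np.sin(yaw),c[1]+a*b[0]*np.sin(yaw)+d*b[1]*np.cos(yaw),zz]) for a,d in((1,1),(-1,1),(-1,-1),(1,-1))]
        p=np.array([((proj(n,q)-o)+.5)*k for q in P]).astype(int); cv2.polylines(im,[p],True,(0,255,0) if zz>140 else (255,255,0),1)
ts=(150,250);ss=(315,130)
a=crop(t,*ts,40,50,10); b=crop(s,*ss,40,50,10)
a2,b2=a.copy(),b.copy()
box(a2,"top",(455,327),.17,k=10,o=ts); box(b2,"scene",(455,327),.17,k=10,o=ss)
cv2.imwrite("pics/c6.png",np.hstack([a2,b2]))
```

```text
turn [ 0.01 -0.22  0.02] shift [ 0.024  -0.3119  0.0311] len 0.314 q [-0.11  0.39  0.02  1.97 -0.01  0.77 -1.48] 10.375
```

View pics/c6.png

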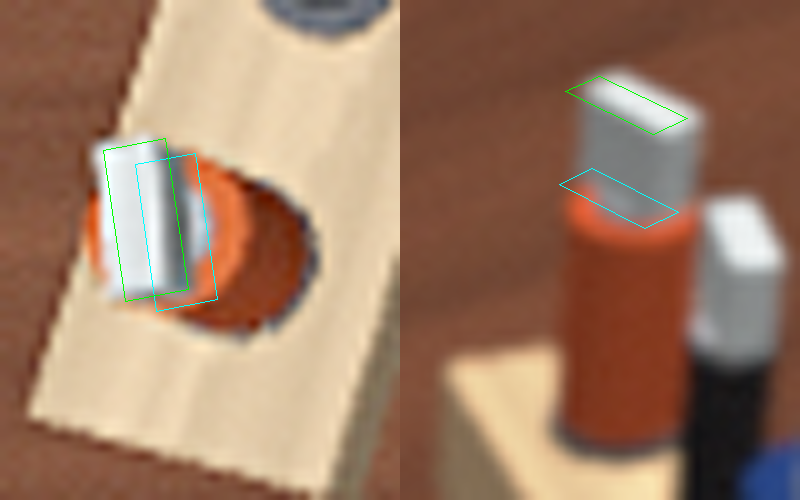

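{"op": "carry_out", "data": {"deltas": [0,0,0,0.005,-0.053,0,-1,0,0,0,0.005,-0.053,0,-1,0,0,0,0.005,-0.053,0,-1,0,0,0,0.005,-0.053,0,-1,0,0,0,0.005,-0.053,0,-1,0,0,0.5,0,-0.049,0,-1,0,0,0,0,0,0.04,-1,0,0,0,0,0,0.03,-1,0,0,0,0,0,0,-1]}}

```text
clock: 11.5
eef_pos: [453.8, 327.0, 158.9]
tool_rot: [3.14, 0.002, 0.162]
force: [0.1, -0.6, 0.5]
width: 84.9
gripper_force: 0.0
```

```bash
python3 -c "
from h import *
plan(455.5,329.5,126,0.16)"
```

```text
turn [0.07 0.14 0.12] shift [ 0.0021 -0.0022  0.0329] len 0.033 q [-0.67  0.59 -0.01  1.84  0.01  0.71 -2.09] 11.5
```

{"op": "carry_out", "data": {"deltas": [0,0,0,0.002,-0.002,0.015,-1,0,0,0,0,0,0.017,-1,0,0,0,0,0,0,-1,0,0,0,0,0,0,1,0,0,0,0,0,0,1,0,0,0,0,0,0,1,0,0,0,0,0,0,1,0,0,0,0,0,0,1,0,0,0,0,0,0,1]}}

```text
clock: 12.62
eef_pos: [456.2, 330.1, 128.7]
tool_rot: [-3.141, -0.0, 0.162]
force: [-0.7, 0.5, 4.9]
width: 13.2
gripper_force: 59.0
```

{"op": "carry_out", "data": {"deltas": [0,0,0,0,0,-0.02,1,0,0,0,0,0,-0.04,1,0,0,0,0,0,-0.04,1,0,0,-6.8,0,0,0,1,0,0,-6.7,0,0,0,1]}}

```text
clock: 13.25
eef_pos: [455.8, 329.2, 228.0]
tool_rot: [3.141, 0.001, 0.401]
force: [-0.9, -0.3, -3.6]
width: 12.9
gripper_force: 59.3
```

```bash
python3 -c "
from h import *
plan(548.8,34.7,190,0.398)"
```

```text
turn [0.04 0.04 0.19] shift [-0.0285  0.3075  0.038 ] len 0.311 q [-0.63  0.51 -0.07  1.77  0.05  0.87 -1.89] 13.25
```

{"op": "carry_out", "data": {"deltas": [0,0,0,-0.004,0.044,0,1,0,0,0,-0.004,0.044,0,1,0,0,0,-0.004,0.044,0,1,0,0,0,-0.004,0.044,0,1,0,0,0,-0.004,0.044,0,1,0,0,0.2,-0.004,0.044,0,1,0,0,0,-0.0045,0.0435,0.015,1,0,0,0,0,0,0.019,1,0,0,0,0,0,0,1,0,0,0,0,0,0,1]}}

```text
clock: 14.5
eef_pos: [548.7, 36.0, 194.4]
tool_rot: [-3.141, 0.0, 0.396]
force: [-0.4, 0.2, -3.6]
width: 13.1
gripper_force: 59.5
```

Run:
```python
from h import *
plan(548.8,34.7,190,0.398)
p,rot=ctrl.read_state()["eef_pos"],ctrl.read_state()["tool_rot"]; print(p,rot)
s=ctrl.get_image('scene')[...,::-1];t=ctrl.get_image('top')[...,::-1]; cv2.imwrite('pics/s7.png',s); cv2.imwrite('pics/t7.png',t)
o=(240,130);k=8; a=crop(s,*o,50,70,k); b=a.copy()
def circ(r,z,col,yaw=rot[2]):
    P=np.array([(proj("scene",[p[0]+r*np.cos(x),p[1]+r*np.sin(x),z])-o+.5)*k for x in np.linspace(0,6.28,40)]).astype(int); cv2.polylines(b,[P],True,col,1)
z0=p[2]-113.7
for r,z,c in((19,z0+106,(0,255,0)),(20,z0+30,(255,0,255)),(11,z0,(0,255,255))): circ(r,z,c)
cv2.imwrite('pics/c7.png',np.hstack([a,b]))
```

```text
turn [-0.03  0.   -0.14] shift [-0.0005  0.0013  0.0044] len 0.005 q [-0.08  0.53 -0.05  1.84  0.04  0.77 -1.33] 14.5
[548.7318582   36.03920006 194.41410387] [-3.14111394e+00  3.85787048e-05  3.95509504e-01]
```

View pics/c7.png

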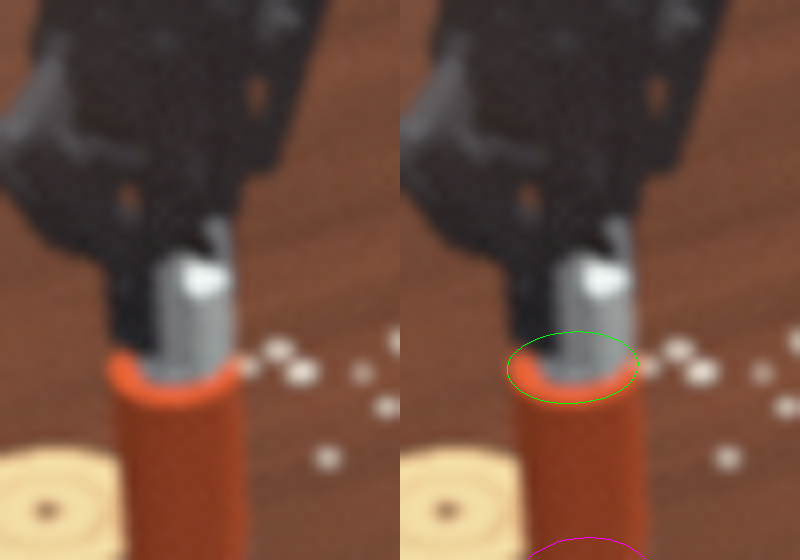

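The drum sits in the scene crop at about columns 107–243. The overlay from the TCP pose is within half a pixel. I'll measure the offset along the bar and any tilt numerically.

Run:
```python
from h import *
s=cv2.imread('pics/s7.png'); st=ctrl.read_state(); p=st["eef_pos"]; z0=p[2]-114.5; yaw=.396
hsv=cv2.cvtColor(s,cv2.COLOR_BGR2HSV).astype(int); sat=hsv[...,1].astype(float)
def pred(off,z):
    c=[p[0]+off*np.cos(yaw),p[1]+off*np.sin(yaw)]
    P=np.array([proj("scene",[c[0]+19*np.cos(x),c[1]+19*np.sin(x),z]) for x in np.linspace(0,6.28,200)]); return P
Z=np.linspace(z0+36,z0+106,141)
for off in(0,1,2):
    S=[pred(off,z) for z in Z]; L=np.array([P[P[:,0].argmin()] for P in S]); R=np.array([P[P[:,0].argmax()] for P in S])
    out=[]
    for row in range(184,206,3):
        l=np.interp(row,L[::-1,1],L[::-1,0]); r=np.interp(row,R[::-1,1],R[::-1,0]); out.append((l,r))
    print(off,np.round(out,1).tolist())
m=[]
for row in range(184,206,3):
    g=s[row,245:280].astype(float); d=g[:,2]-g[:,0]-0.3*g[:,1]; d=g[:,2]-1.0*g[:,1]  # R-G: orange high
    lo=np.median(np.r_[d[:5],d[-5:]]); hi=np.percentile(d,75); h=(lo+hi)/2; i=np.where(d>h)[0]; a,b=i[0],i[-1]
    m.append((245+a-(d[a]-h)/(d[a]-d[a-1]),245+b+(d[b]-h)/(d[b]-d[b+1])))
print(np.round(m,1).tolist())
```

```text
Traceback (most recent call last):
  File "h.py", line 7, in proj
    c=ctrl.calibration(n); p=c["mtx"]@(c["R"]@np.array(X,float)+c["t"]); return p[:2]/p[2]
ValueError: time passes only in moves, steps and waits
```

```bash
cat >> h.py <<'E'
CAL={n:ctrl.calibration(n) for n in("scene","top")}
def proj(n,X):
    c=CAL[n]; p=(c["R"]@np.array(X,float).reshape(-1,3).T).T+c["t"]; q=p@c["mtx"].T; return np.squeeze(q[:,:2]/q[:,2:])
E
python3 - <<'E'
from h import *
s=cv2.imread('pics/s7.png').astype(float); p=np.array([548.7,36.0,194.4]); z0=p[2]-114.5; yaw=.396
x=np.linspace(0,6.28,200); Z=np.linspace(z0+36,z0+106,141); rows=range(184,208,3)
for off in(0,1,2):
    c=p[:2]+off*np.array([np.cos(yaw),np.sin(yaw)])
    S=[proj("scene",np.c_[c[0]+19*np.cos(x),c[1]+19*np.sin(x),0*x+z]) for z in Z]
    L=np.array([P[P[:,0].argmin()] for P in S])[::-1]; R=np.array([P[P[:,0].argmax()] for P in S])[::-1]
    print(off,[(round(np.interp(r,L[:,1],L[:,0]),1),round(np.interp(r,R[:,1],R[:,0]),1)) for r in rows])
for r in rows:
    d=s[r,245:280,2]-s[r,245:280,1]; lo=np.median(np.r_[d[:4],d[-4:]]); h=(lo+np.percentile(d,70))/2; i=np.where(d>h)[0]; a,b=i[0],i[-1]
    print((round(245+a-(d[a]-h)/(d[a]-d[a-1]),1),round(245+b+(d[b]-h)/(d[b]-d[b+1]),1)),end=" ")
E
```

```text
0 [(np.float64(253.5), np.float64(269.6)), (np.float64(253.7), np.float64(269.7)), (np.float64(253.9), np.float64(269.8)), (np.float64(254.1), np.float64(270.0)), (np.float64(254.3), np.float64(270.1)), (np.float64(254.5), np.float64(270.2)), (np.float64(254.6), np.float64(270.2)), (np.float64(254.6), np.float64(270.2))]
1 [(np.float64(253.8), np.float64(269.9)), (np.float64(254.0), np.float64(270.0)), (np.float64(254.2), np.float64(270.2)), (np.float64(254.4), np.float64(270.3)), (np.float64(254.6), np.float64(270.4)), (np.float64(254.8), np.float64(270.5)), (np.float64(254.9), np.float64(270.6)), (np.float64(254.9), np.float64(270.6))]
2 [(np.float64(254.1), np.float64(270.3)), (np.float64(254.3), np.float64(270.4)), (np.float64(254.5), np.float64(270.5)), (np.float64(254.7), np.float64(270.6)), (np.float64(254.9), np.float64(270.7)), (np.float64(255.1), np.float64(270.8)), (np.float64(255.2), np.float64(270.9)), (np.float64(255.2), np.float64(270.9))]
(np.float64(253.9), np.float64(270.4)) (np.float64(254.5), np.float64(271.0)) (np.float64(255.0), np.float64(270.8)) (np.float64(255.4), np.float64(270.9)) (np.float64(255.3), np.float64(271.3)) (np.float64(255.7), np.float64(270.6)) (np.float64(256.7), np.float64(268.8)) Traceback (most recent call last):
  File "<stdin>", line 11, in <module>
IndexError: index 35 is out of bounds for axis 0 with size 35
```

{"op": "carry_out", "data": {"deltas": [0,0,0,-0.0025,0.001,0,1,0,0,0,0,0,0.01,1,0,0,0,0,0,0.01,1,0,0,0,0,0,0.004,1,0,0,0,0,0,0.004,1,0,0,0,0,0,0.004,1,0,0,0,0,0,0,1]}}

```text
clock: 15.48
eef_pos: [549.3, 34.0, 164.2]
tool_rot: [3.14, -0.006, 0.394]
force: [0.5, 0.4, 7.8]
width: 12.7
gripper_force: 61.7
```

{"op": "carry_out", "data": {"deltas": [0,0,0,0,0,0,1,0,0,0,0,0,0,1]}}

```text
clock: 15.72
eef_pos: [549.3, 34.0, 164.2]
tool_rot: [3.141, -0.006, 0.394]
force: [0.6, 0.5, 8.4]
width: 12.8
gripper_force: 61.7
```

Run:
```python
from h import *
st=ctrl.read_state(); print(st["eef_pos"],st["force"],st["torque"],st["tool_rot"])
s=ctrl.get_image('scene')[...,::-1]; cv2.imwrite('pics/s8.png',s); s=s.astype(float)
p=st["eef_pos"]; z0=p[2]-114.5; yaw=.396
x=np.linspace(0,6.28,200); Z=np.linspace(z0+36,z0+106,141); rows=range(192,216,3)
S=[proj("scene",np.c_[p[0]+19*np.cos(x),p[1]+19*np.sin(x),0*x+z]) for z in Z]
L=np.array([P[P[:,0].argmin()] for P in S])[::-1]; R=np.array([P[P[:,0].argmax()] for P in S])[::-1]
for r in rows:
    d=s[r,240:286,2]-s[r,240:286,1]; h=(15+np.percentile(d,60))/2; i=np.where(d>h)[0]; a,b=i[0],i[-1]
    print(r,np.round([np.interp(r,L[:,1],L[:,0]),np.interp(r,R[:,1],R[:,0]),240+a-(d[a]-h)/(d[a]-d[a-1]),240+b,d[0],d[-1],np.percentile(d,60)],1))
# one close look: whole spindle in the socket
c=crop(s.astype(np.uint8),232,150,66,100,6); x=6
cv2.imwrite('pics/c8.png',c)
```

```text
[549.34896823  34.03294654 164.18444657] [0.55038331 0.54491986 8.43479725] [ 0.1554047  -0.10788218 -0.02405632] [ 3.14050214 -0.00558122  0.39435124]
192 [253.4 269.3 244.5 285.   24.   48.   48. ]
195 [253.6 269.4 251.6 285.   24.   47.   47. ]
198 [253.8 269.6 252.7 285.   25.   44.   46. ]
201 [254.  269.7 240.5 285.   35.   46.   45. ]
204 [254.2 269.8 253.3 285.   18.   44.   45. ]
207 [254.5 269.9 250.  285.   28.   45.   45. ]
210 [254.7 270.1 224.  285.   47.   46.   47. ]
213 [254.7 270.1  -inf 285.   45.   45.   44. ]<stdin>:10: RuntimeWarning: divide by zero encountered in scalar divide
```

View pics/c8.png

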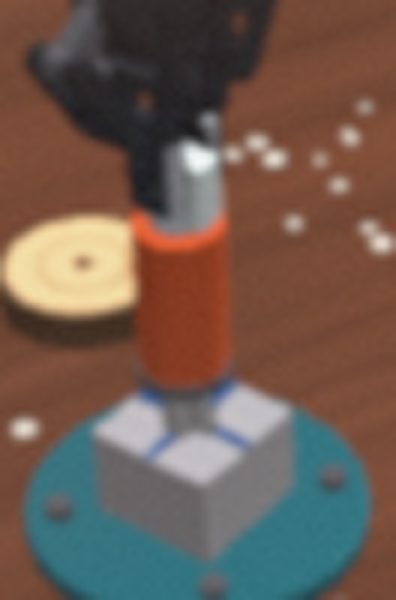

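Crop: the stem stands just in the mouth of the socket (crop ≈(190,395)), caught at the end of the taper with the shoulder still about 25 mm up. The wrist torque puts the contact on the +x/+y side, so I'll nudge away from it.

{"op": "carry_out", "data": {"deltas": [0,0,0,-0.001,0.0005,0,1,0,0,0,0,0,0,1,0,0,0,0,0,0,1]}}

```text
clock: 16.15
eef_pos: [549.1, 33.7, 164.2]
tool_rot: [3.141, -0.007, 0.395]
force: [0.7, 1.7, 7.1]
width: 13.5
gripper_force: 61.6
```

```bash
python3 -c "
from h import *
st=ctrl.read_state(); print(st['eef_pos'],st['force'],st['torque'])"
```

```text
[549.08613352  33.71192213 164.20152575] [0.73574767 1.71929398 7.06709782] [ 0.50264786 -0.3012081   0.02211473]
```

{"op": "carry_out", "data": {"deltas": [0,0,0,0.001,-0.001,0,1,0,0,0,0.001,-0.0005,0,1,0,0,0,0,0,0,1]}}

```text
clock: 16.52
eef_pos: [549.6, 34.4, 164.1]
tool_rot: [3.14, -0.004, 0.394]
force: [0.3, -0.0, 8.2]
width: 12.9
gripper_force: 61.8
```

```bash
python3 -c "
from h import *
st=ctrl.read_state(); print(st['eef_pos'],st['force'],st['torque'])"
```

```text
[549.56383286  34.4279736  164.10249218] [ 0.3084787  -0.04150268  8.20846719] [-0.20380727  0.10087916 -0.01804005]
```

{"op": "carry_out", "data": {"deltas": [0,0,0,0,0.0015,0,1,0,0,0,0,0,0,1]}}

```text
clock: 16.77
eef_pos: [549.8, 33.9, 164.1]
tool_rot: [3.141, -0.004, 0.394]
force: [-0.7, 1.5, 8.9]
width: 13.0
gripper_force: 61.9
```

{"op": "carry_out", "data": {"deltas": [0,0,0,0.002,0,0,1,0,0,0,0,0,0,1]}}

```text
clock: 17.02
eef_pos: [550.6, 34.2, 164.0]
tool_rot: [3.141, -0.002, 0.394]
force: [-3.1, -0.4, 10.8]
width: 12.7
gripper_force: 62.3
```

{"op": "carry_out", "data": {"deltas": [0,0,0,0,-0.002,0,1,0,0,0,0,0,0,1]}}

```text
clock: 17.27
eef_pos: [550.2, 34.9, 164.0]
tool_rot: [3.139, -0.002, 0.394]
force: [-2.1, -1.7, 9.6]
width: 13.2
gripper_force: 62.0
```

{"op": "carry_out", "data": {"deltas": [0,0,0,0,-0.002,0,1,0,0,0,0,0,0,1]}}

```text
clock: 17.52
eef_pos: [549.9, 35.5, 164.0]
tool_rot: [3.138, -0.002, 0.393]
force: [-0.7, -4.0, 9.1]
width: 13.0
gripper_force: 62.0
```

```bash
cat > m.py <<'E'
from h import *
def axis(s,p,yaw,off=114.5):
    s=s.astype(float); z0=p[2]-off; x=np.linspace(0,6.28,300); Z=np.linspace(z0+36,z0+106,141)
    S=[proj("scene",np.c_[p[0]+19*np.cos(x),p[1]+19*np.sin(x),0*x+z]) for z in Z]
    L=np.array([P[P[:,0].argmin()] for P in S])[::-1]; R=np.array([P[P[:,0].argmax()] for P in S])[::-1]
    r0,r1=int(L[5,1])if 0 else int(L[:,1].min())+3,int(L[:,1].max())-5; out=[]
    for r in range(r0,r1):
        d=s[r,240:290,2]-s[r,240:290,1]; mid=np.median(d[18:26]); c0=int(np.interp(r,L[:,1],L[:,0]))-240; e=[]
        bgl=np.median(d[c0-8:c0-3]); c1=int(np.interp(r,R[:,1],R[:,0]))-240; bgr=np.median(d[c1+4:c1+9])
        h=(mid+bgl)/2; a=next(i for i in range(c0+6,0,-1) if d[i]<h); e.append(240+a+(h-d[a])/(d[a+1]-d[a])-np.interp(r,L[:,1],L[:,0]))
        h=(mid+bgr)/2; b=next(i for i in range(c1-6,50) if d[i]<h); e.append(240+b-(h-d[b])/(d[b-1]-d[b])-np.interp(r,R[:,1],R[:,0]))
        out.append((r,*e))
    o=np.array(out); m=o[:,1:].mean(1); f=np.polyfit(o[:,0]-o[:,0].mean(),m,1); print("mean px",m.mean().round(2),"L,R",np.median(o[:,1:],0).round(2),"slope px over drum",(f[0]*24).round(2)); return o
E
python3 - <<'E'
from m import *
axis(cv2.imread("pics/s7.png"),np.array([548.7,36.0,194.4]),.396)
axis(cv2.imread("pics/s8.png"),np.array([549.3,34.0,164.2]),.396)
s=ctrl.get_image('scene')[...,::-1]; cv2.imwrite('pics/s9.png',s); st=ctrl.read_state(); axis(s,st["eef_pos"],.396); print(st["eef_pos"],st["tool_rot"])
E
```

```text
mean px 0.73 L,R [0.82 0.73] slope px over drum 0.08
mean px 0.39 L,R [0.52 0.41] slope px over drum -0.42
mean px 0.14 L,R [0.29 0.01] slope px over drum -0.92
[549.90344202  35.53085004 164.04872634] [ 3.13785661e+00 -2.30559998e-03  3.93189909e-01]
```

{"op": "carry_out", "data": {"deltas": [0,0,0,-0.0033,0.0033,0,1,0,0,3,0,0,0,1,0,0,3,0,0,0,1,0,0,0,0,0,0,1]}}

```text
clock: 18.08
eef_pos: [549.6, 33.8, 164.1]
tool_rot: [3.14, -0.007, 0.289]
force: [2.6, 1.2, 6.3]
width: 12.7
gripper_force: 61.5
```

{"op": "carry_out", "data": {"deltas": [0,0,-4,0,0,0,1,0,0,-4,0,0,0,1,0,0,-4,0,0,0,1,0,0,0,0,0,0,1]}}

```text
clock: 18.58
eef_pos: [549.3, 34.5, 164.1]
tool_rot: [3.14, -0.006, 0.5]
force: [1.4, 0.9, 5.9]
width: 12.7
gripper_force: 61.5
```

Run:
```python
from m import *
s=ctrl.get_image('scene')[...,::-1]; cv2.imwrite('pics/s10.png',s); st=ctrl.read_state(); axis(s,st["eef_pos"],.396); print(st["eef_pos"],st["tool_rot"],st["torque"])
```

```text
mean px 0.45 L,R [0.65 0.41] slope px over drum -0.29
[549.33254058  34.54764302 164.10458122] [ 3.14030395 -0.00641311  0.49913591] [ 0.52503172 -0.24492014 -0.05908376]
```

{"op": "carry_out", "data": {"deltas": [0,0,5.8,0,0,-0.012,1,0,0,0,0,0,0,1,0,0,0,0,0,0,1,0,0,0,0,0,0,1]}}

```text
clock: 19.12
eef_pos: [546.1, 33.3, 173.7]
tool_rot: [-3.141, 0.001, 0.399]
force: [-0.4, -0.3, -2.8]
width: 13.1
gripper_force: 60.2
```

Run:
```python
from m import *
s=ctrl.get_image('scene')[...,::-1]; cv2.imwrite('pics/s11.png',s); st=ctrl.read_state(); axis(s,st["eef_pos"],.396); print(st["eef_pos"],st["tool_rot"],st["force"])
```

```text
mean px 0.32 L,R [0.45 0.23] slope px over drum 0.1
[546.22511396  33.27740887 173.82610398] [-3.14132022e+00  8.67531225e-04  3.98292785e-01] [-0.16224447 -0.36806926 -3.86756202]
```

{"op": "carry_out", "data": {"deltas": [0,0,0,0.0022,-0.0005,0,1,0,0,0,0,0,0.004,1,0,0,0,0,0,0.004,1,0,0,0,0,0,0.004,1,0,0,0,0,0,0.002,1,0,0,0,0,0,0,1]}}

```text
clock: 19.92
eef_pos: [550.2, 35.1, 163.6]
tool_rot: [3.14, -0.005, 0.398]
force: [-2.1, -0.2, 23.5]
width: 12.9
gripper_force: 64.1
```

Run:
```python
from m import *
s=ctrl.get_image('scene')[...,::-1]; cv2.imwrite('pics/s12.png',s); st=ctrl.read_state(); p=st["eef_pos"]; axis(s,p,.396); print(p,st["torque"])
def prof(im,P,tag):
    im=im.astype(float); P=np.array(P,float); d=np.array([.6867,-.3964]); d/=np.hypot(*d); x=[]
    f=lambda z,r=19: proj("scene",[P[0]+d[0]*r,P[1]+d[1]*r,P[2]+z])   # front line of drum toward camera
    print(tag,"rim pred",f(106).round(1),"drum end",f(36).round(1),"shoulder bottom",f(30,20).round(1))
    a,b=f(115),f(15); n=60
    for k in range(n):
        pass
    r=np.arange(int(f(112)[1]),int(f(14)[1]))
    for R in r:
        u=np.interp(R,[f(112)[1],f(14)[1]],[f(112)[0],f(14)[0]]); c=int(round(u)); print(R,im[R,c-1:c+2].mean(0).astype(int)[::-1],end=";")
    print()
prof(cv2.imread("pics/s4.png"),(455.8,330,15),"rack")
prof(cv2.imread("pics/s7.png"),(549.7,37,194.4-113.7),"free")
prof(s,(p[0],p[1],p[2]-113.7),"now")
```

```text
mean px 0.28 L,R [0.41 0.21] slope px over drum -0.75
[550.23676838  35.09614463 163.62217575] [ 0.01766776  1.2429821  -0.02081807]
rack rim pred [338.  153.7] drum end [336.3 174.4] shoulder bottom [336.2 176.3]
151 [140 125 125];152 [176 106  93];153 [191  89  58];154 [164  70  39];155 [135  58  31];156 [130  56  32];157 [130  56  32];158 [131  56  31];159 [131  57  31];160 [132  58  33];161 [130  56  32];162 [129  54  29];163 [130  56  31];164 [131  56  30];165 [131  55  30];166 [131  56  30];167 [130  56  30];168 [132  57  33];169 [131  56  31];170 [131  56  30];171 [132  57  31];172 [132  55  29];173 [127  56  34];174 [103  58  50];175 [102  86  74];176 [178 150 120];177 [232 199 154];178 [240 214 165];179 [240 215 165];
free rim pred [261.3 180. ] drum end [262.7 204.4] shoulder bottom [262.8 206.7]
177 [145 124 125];178 [199 109  93];179 [227  99  62];180 [198  82  45];181 [147  62  34];182 [132  56  29];183 [134  57  30];184 [134  57  30];185 [135  57  32];186 [135  57  31];187 [135  58  31];188 [136  58  33];189 [135  57  31];190 [134  57  30];191 [135  57  32];192 [135  58
[... 272 characters left out ...]
8 [110 108 110];209 [112 110 112];210 [113 111 113];
now rim pred [261.3 191.4] drum end [262.7 214.8] shoulder bottom [262.8 217. ]
189 [180 108  94];190 [217 100  64];191 [199  85  47];192 [153  64  34];193 [134  58  33];194 [132  56  32];195 [134  58  32];196 [134  57  33];197 [135  59  33];198 [134  59  33];199 [134  57  32];200 [134  58  32];201 [134  58  33];202 [134  58  34];203 [134  58  33];204 [134  58  33];205 [134  58  34];206 [134  59  35];207 [133  59  35];208 [134  59  34];209 [134  59  35];210 [134  60  36];211 [134  60  36];212 [133  58  34];213 [131  62  43];214 [114  69  60];215 [86 71 70];216 [78 75 78];217 [97 95 97];218 [109 106 108];219 [110 108 110];220 [112 109 111];
```

{"op": "carry_out", "data": {"deltas": [0,0,0,0,0,-0.006,1,0,0,0,0,0,0,1,0,0,0,0,0,0,1]}}

```text
clock: 20.35
eef_pos: [548.9, 34.9, 166.0]
tool_rot: [3.142, -0.001, 0.398]
force: [2.5, 1.1, -3.6]
width: 13.0
gripper_force: 60.2
```

{"op": "carry_out", "data": {"deltas": [0,0,0,0,0,0.0015,1,0,0,0,0,0,0.001,1,0,0,0,0,0,0,1]}}

```text
clock: 20.72
eef_pos: [549.0, 34.9, 164.3]
tool_rot: [3.141, -0.001, 0.398]
force: [2.0, 0.1, 3.7]
width: 12.7
gripper_force: 61.1
```

Run:
```python
from m import *
s=ctrl.get_image('scene')[...,::-1]; cv2.imwrite('pics/s13.png',s); st=ctrl.read_state(); p=st["eef_pos"]; axis(s,p,.396); print(p,st["torque"],st["force"],st["tool_rot"])
```

```text
mean px 0.45 L,R [0.72 0.38] slope px over drum -0.37
[548.9327019   34.91295268 164.27431397] [ 0.33963148 -0.48721938  0.02504113] [1.4285176  0.87375235 4.0307402 ] [ 3.14138729e+00 -1.30985413e-03  3.97724890e-01]
```

The lateral force with no axial load (2.5 N along +tool x) shows the tip leaning on the slot's −x end. I'll raise it slightly and centre it by force along tool x, then y.

{"op": "carry_out", "data": {"deltas": [0,0,0,0.0015,0,-0.0025,1,0,0,0,0,0,0,1,0,0,0,0,0,0,1]}}

```text
clock: 21.15
eef_pos: [549.2, 35.1, 165.9]
tool_rot: [-3.141, 0.001, 0.398]
force: [0.8, 0.1, -3.3]
width: 12.8
gripper_force: 60.1
```

{"op": "carry_out", "data": {"deltas": [0,0,0,0.0015,0,0,1,0,0,0,0,0,0,1]}}

```text
clock: 21.4
eef_pos: [550.4, 35.6, 165.9]
tool_rot: [-3.141, 0.002, 0.398]
force: [-0.2, 0.2, -4.4]
width: 12.9
gripper_force: 60.1
```

{"op": "carry_out", "data": {"deltas": [0,0,0,0.0015,0,0,1,0,0,0,0,0,0,1]}}

```text
clock: 21.65
eef_pos: [552.5, 36.4, 166.2]
tool_rot: [-3.142, 0.0, 0.398]
force: [-0.1, 0.3, -3.4]
width: 12.9
gripper_force: 60.1
```

{"op": "carry_out", "data": {"deltas": [0,0,0,0.0015,0,0,1,0,0,0,0,0,0,1]}}

```text
clock: 21.9
eef_pos: [554.1, 37.1, 166.3]
tool_rot: [3.142, -0.0, 0.398]
force: [-1.0, 0.4, -2.8]
width: 13.1
gripper_force: 60.1
```

{"op": "carry_out", "data": {"deltas": [0,0,0,0.0015,0,0,1,0,0,0,0,0,0,1]}}

```text
clock: 22.15
eef_pos: [554.9, 37.4, 166.2]
tool_rot: [-3.141, 0.001, 0.398]
force: [-1.0, -0.5, -2.7]
width: 12.9
gripper_force: 60.2
```

{"op": "carry_out", "data": {"deltas": [0,0,0,-0.0035,0,0,1,0,0,0,0,0,0,1,0,0,0,0,0,0,1]}}

```text
clock: 22.52
eef_pos: [552.2, 36.3, 166.4]
tool_rot: [3.142, -0.0, 0.398]
force: [-0.1, -0.1, -3.5]
width: 13.2
gripper_force: 60.2
```

{"op": "carry_out", "data": {"deltas": [0,0,0,0,0.0015,0,1,0,0,0,0,0,0,1]}}

```text
clock: 22.78
eef_pos: [552.8, 34.7, 166.3]
tool_rot: [3.141, -0.0, 0.397]
force: [-0.1, -0.3, -3.6]
width: 12.9
gripper_force: 60.2
```

{"op": "carry_out", "data": {"deltas": [0,0,0,0,0.0015,0,1,0,0,0,0,0,0,1]}}

```text
clock: 23.02
eef_pos: [553.3, 33.4, 166.3]
tool_rot: [-3.142, -0.0, 0.397]
force: [-0.9, -0.7, -3.8]
width: 12.9
gripper_force: 60.2
```

Run:
```python
from m import *
s=ctrl.get_image('scene')[...,::-1]; cv2.imwrite('pics/s14.png',s); st=ctrl.read_state(); p=st["eef_pos"]; axis(s,p,.396); print(p,st["torque"],st["force"],st["tool_rot"])
```

```text
mean px 0.37 L,R [0.52 0.28] slope px over drum -0.79
[553.27352973  33.42850059 166.33217718] [-0.03840709 -0.02741633 -0.00525463] [ 0.35211353 -0.29431693 -3.77542328] [ 3.14158415e+00 -8.87558868e-05  3.97581856e-01]
```

The axis fit shows the spindle pivoted about 0.03 rad in the pads. I'll tilt the tool back 1.9° about tool y with a compensating shift, then return y to the centre.

{"op": "carry_out", "data": {"deltas": [0,0,0,0,-0.003,-0.002,1,0,1.9,0,-0.0043,0,0,1,0,0,0,0,0,0,1,0,0,0,0,0,0,1]}}

```text
clock: 23.58
eef_pos: [548.5, 34.8, 168.5]
tool_rot: [3.141, -0.033, 0.398]
force: [0.7, 0.2, -3.1]
width: 13.1
gripper_force: 60.1
```

Run:
```python
from m import *
s=ctrl.get_image('scene')[...,::-1]; cv2.imwrite('pics/s15.png',s); st=ctrl.read_state(); p=st["eef_pos"]; axis(s,p,.396); print(p,st["torque"],st["force"],st["tool_rot"])
```

```text
mean px 0.77 L,R [0.92 0.73] slope px over drum 0.4
[548.62291487  34.80603623 168.48294474] [-0.03312589  0.00165511 -0.021079  ] [ 0.32264996  0.29839327 -3.22196124] [ 3.14147583 -0.03359882  0.39780633]
```

Run:
```python
from m import *
from scipy.optimize import least_squares
def inv(n,uv):
    c=CAL[n]; d=(np.c_[uv,np.ones(len(uv))]@np.linalg.inv(c["mtx"]).T)@c["R"]; o=-c["R"].T@c["t"]; return (o+d*((55-o[2])/d[:,2])[:,None])[:,:2]
for n,f in(("scene","s3"),("scene","s4"),("top","t3"),("top","t4")):
    im=cv2.imread(f"pics/{f}.png").astype(float); c=proj(n,[548.8,34.8,55]); x0,y0=(c-16).astype(int)
    g=im[y0:y0+33,x0:x0+33]; w=np.clip(g[...,0]-g[...,2]-15,0,None); v,u=np.nonzero(w); ww=w[v,u]; P=inv(n,np.c_[u+x0,v+y0].astype(float))
    k=np.hypot(*(P-[548.8,34.8]).T); k=(k<30)&(k>10); P,ww=P[k],ww[k]
    def r(q):
        e=P-q[:2]; a=np.cos(q[2])*e[:,0]+np.sin(q[2])*e[:,1]; b=-np.sin(q[2])*e[:,0]+np.cos(q[2])*e[:,1]; return np.sqrt(ww)*np.where(abs(a)<abs(b),a,b)
    q=least_squares(r,[548.8,34.8,.4],loss="soft_l1",f_scale=5).x; print(n,f,len(P),q.round(3))
```

```text
scene s3 65 [5.49618e+02 3.59310e+01 4.05000e-01]
scene s4 60 [5.49566e+02 3.59170e+01 4.06000e-01]
top t3 72 [5.48992e+02 3.44160e+01 4.06000e-01]
top t4 71 [5.48999e+02 3.44460e+01 4.06000e-01]
```

{"op": "carry_out", "data": {"deltas": [0,0,-0.4,0,0,-0.005,1,0,-0.6,0,0,0,0,1,0,0,0,0,0,0,1,0,0,0,0,0,0,1]}}

```text
clock: 24.12
eef_pos: [547.9, 34.5, 173.3]
tool_rot: [3.141, -0.023, 0.405]
force: [1.1, -0.3, -3.3]
width: 12.8
gripper_force: 60.2
```

```bash
cat >> m.py <<'E'
def look(f):
    F=[]; 
    for i in range(4): F.append(ctrl.get_image('scene')[...,::-1].astype(float))
    s=np.mean(F,0); cv2.imwrite(f'pics/{f}.png',s); st=ctrl.read_state(); p=st["eef_pos"]; o=axis(s,p,.4,113.4)
    z=p[2]-113.4; m=o[:,1:].mean(1).mean()*2.36; r=.507*p[0]+.862*p[1]+m
    print(p.round(1),st["force"].round(1),st["tool_rot"].round(3),"drum-mid r-socket",round(r-309.6,2),"-> tool x",round((r-309.6)/.8,2),"ty-180.7",round(.388*p[0]-.922*p[1]-180.7,2))
E
python3 -c "
from m import *
look('s16')"
```

```text
mean px 0.65 L,R [0.8  0.64] slope px over drum 0.68
[547.9  34.4 173.3] [ 0.4 -0.2 -3.2] [ 3.141 -0.023  0.405] drum-mid r-socket -0.59 -> tool x -0.74 ty-180.7 0.12[ WARN:0@2.406] global loadsave.cpp:1063 imwrite_ Unsupported depth image for selected encoder is fallbacked to CV_8U.
```

{"op": "carry_out", "data": {"deltas": [0,-1.3,0,0.0018,0,0,1,0,0,0,0,0,0,1,0,0,0,0,0,0,1]}}

```text
clock: 24.7
eef_pos: [549.6, 35.3, 173.2]
tool_rot: [3.141, 0.0, 0.405]
force: [-0.4, 0.4, -3.4]
width: 13.0
gripper_force: 60.1
```

```bash
python3 -c "
from m import *
look('s17')" 2>/dev/null
```

```text
mean px 0.41 L,R [0.62 0.32] slope px over drum 0.15
[549.4  35.1 173.3] [-0.4  0.  -3.7] [3.141 0.    0.405] drum-mid r-socket 0.24 -> tool x 0.3 ty-180.7 0.08
```

Aligned and upright in the air. Gentle descent.

{"op": "carry_out", "data": {"deltas": [0,0,0,-0.0002,0,0.004,1,0,0,0,0,0,0.003,1,0,0,0,0,0,0.002,1,0,0,0,0,0,0.001,1,0,0,0,0,0,0.001,1,0,0,0,0,0,0,1]}}

```text
clock: 25.65
eef_pos: [550.0, 35.3, 164.0]
tool_rot: [3.141, -0.002, 0.405]
force: [-1.5, 0.7, 10.1]
width: 13.0
gripper_force: 62.2
```

```bash
cat >> m.py <<'E'
def ct(h=.3):
    st=ctrl.read_state(); F=st["force"]-[-.4,.2,-3.6]; T=st["torque"]; y=.405
    r=np.array([-(T[1]+h*F[0]),(T[0]-h*F[1])])/F[2]*1000
    c,s=np.cos(y),np.sin(y); print(st["eef_pos"].round(1),"F",F.round(1),"T",T.round(2),"contact tool x,y",(r@[c,s]).round(1),(r@[s,-c]).round(1))
E
python3 -c "
from m import *
ct();look('s18')" 2>/dev/null
```

```text
[550.   35.3 164. ] F [-1.1  0.5 13.7] T [0.   0.78 0.01] contact tool x,y -34.3 -3.6
mean px 0.25 L,R [0.39 0.16] slope px over drum -0.62
[550.   35.3 164. ] [-2.2 -0.8 10.7] [ 3.141e+00 -2.000e-03  4.050e-01] drum-mid r-socket 0.28 -> tool x 0.35 ty-180.7 0.15
```

{"op": "carry_out", "data": {"deltas": [0,0,0,0.001,0,-0.0012,1,0,0,0,0,0,0,1]}}

```text
clock: 26.1
eef_pos: [550.2, 35.4, 164.1]
tool_rot: [3.141, 0.0, 0.405]
force: [-2.0, -0.2, 6.7]
width: 12.8
gripper_force: 61.4
```

```bash
python3 -c "
from m import *
ct()" 2>/dev/null
```

```text
[550.2  35.4 164.1] F [-1.6 -0.4 10.3] T [-0.19  0.81  0.01] contact tool x,y -30.6 -5.9
```

{"op": "carry_out", "data": {"deltas": [0,0,0,0,-0.001,0,1,0,0,0,0,0,0,1]}}

```text
clock: 26.35
eef_pos: [550.1, 35.7, 164.1]
tool_rot: [3.14, 0.0, 0.404]
force: [-2.5, -1.9, 6.1]
width: 13.0
gripper_force: 61.5
```

```bash
python3 -c "
from m import *
ct()" 2>/dev/null
```

```text
[550.1  35.7 164.1] F [-2.1 -2.1  9.7] T [-0.43  0.64 -0.06] contact tool x,y 6.0 -19.7
```

{"op": "carry_out", "data": {"deltas": [0,0,0,0,0.002,0,1,0,0,0,0,0,0,1]}}

```text
clock: 26.6
eef_pos: [550.4, 35.1, 164.1]
tool_rot: [-3.141, 0.0, 0.405]
force: [-3.5, 1.0, 6.9]
width: 13.0
gripper_force: 61.7
```

```bash
python3 -c "
from m import *
ct()" 2>/dev/null
```

```text
[550.4  35.1 164.1] F [-3.1  0.8 10.5] T [0.16 0.93 0.  ] contact tool x,y -2.5 5.9
```

I'll centre by force at a raised height (tip in the mouth, no axial load), starting with tool y, which is the stiff direction.

{"op": "carry_out", "data": {"deltas": [0,0,0,0,-0.001,-0.002,1,0,0,0,0,0,0,1,0,0,0,0,0,0,1]}}

```text
clock: 26.98
eef_pos: [550.3, 35.4, 165.2]
tool_rot: [3.141, 0.0, 0.405]
force: [-0.1, -0.6, -3.2]
width: 13.0
gripper_force: 60.2
```

{"op": "carry_out", "data": {"deltas": [0,0,0,0,0.0015,0,1,0,0,0,0,0,0,1]}}

```text
clock: 27.22
eef_pos: [551.0, 33.9, 165.4]
tool_rot: [3.141, 0.0, 0.404]
force: [-0.6, 0.1, -4.3]
width: 12.9
gripper_force: 60.2
```

{"op": "carry_out", "data": {"deltas": [0,0,0,0,0.0015,0,1,0,0,0,0,0,0,1]}}

```text
clock: 27.48
eef_pos: [551.6, 32.7, 165.5]
tool_rot: [3.141, -0.0, 0.404]
force: [-1.4, -0.2, -3.6]
width: 12.8
gripper_force: 60.2
```

{"op": "carry_out", "data": {"deltas": [0,0,0,0,0.0015,0,1,0,0,0,0,0,0,1]}}

```text
clock: 27.72
eef_pos: [551.9, 32.1, 165.5]
tool_rot: [-3.141, 0.0, 0.405]
force: [-1.1, 1.9, -3.2]
width: 12.8
gripper_force: 60.3
```

{"op": "carry_out", "data": {"deltas": [0,0,0,0,-0.006,0,1,0,0,0,0,0,0,1,0,0,0,0,0,0,1]}}

```text
clock: 28.1
eef_pos: [549.9, 36.6, 165.6]
tool_rot: [3.141, -0.0, 0.405]
force: [-0.4, -0.3, -3.6]
width: 12.9
gripper_force: 60.2
```

{"op": "carry_out", "data": {"deltas": [0,0,0,0,-0.0015,0,1,0,0,0,0,0,0,1]}}

```text
clock: 28.35
eef_pos: [549.3, 37.9, 165.6]
tool_rot: [3.141, -0.0, 0.404]
force: [0.2, -1.1, -3.4]
width: 12.6
gripper_force: 60.1
```

{"op": "carry_out", "data": {"deltas": [0,0,0,0,-0.0015,0,1,0,0,0,0,0,0,1]}}

```text
clock: 28.6
eef_pos: [548.9, 38.7, 165.6]
tool_rot: [3.14, -0.0, 0.404]
force: [0.3, -2.6, -3.2]
width: 12.7
gripper_force: 60.1
```

{"op": "carry_out", "data": {"deltas": [0,0,0,0,0.0044,0,1,0,0,0,0,0,0,1,0,0,0,0,0,0,1]}}

```text
clock: 28.98
eef_pos: [550.1, 36.2, 165.5]
tool_rot: [-3.141, 0.0, 0.405]
force: [-0.8, 0.2, -3.3]
width: 12.8
gripper_force: 60.1
```

{"op": "carry_out", "data": {"deltas": [0,0,0,0.0015,0,0,1,0,0,0,0,0,0,1]}}

```text
clock: 29.22
eef_pos: [551.9, 36.5, 165.6]
tool_rot: [3.141, -0.0, 0.405]
force: [-0.8, -0.2, -3.8]
width: 12.7
gripper_force: 60.1
```

{"op": "carry_out", "data": {"deltas": [0,0,0,0.0015,0,0,1,0,0,0,0,0,0,1]}}

```text
clock: 29.48
eef_pos: [553.2, 36.9, 165.6]
tool_rot: [3.141, -0.0, 0.405]
force: [0.3, 0.2, -3.5]
width: 13.5
gripper_force: 60.1
```

{"op": "carry_out", "data": {"deltas": [0,0,0,0.0015,0,0,1,0,0,0,0,0,0,1]}}

```text
clock: 29.72
eef_pos: [554.5, 37.4, 165.6]
tool_rot: [3.141, 0.0, 0.405]
force: [-0.2, -0.2, -3.7]
width: 12.8
gripper_force: 60.1
```

{"op": "carry_out", "data": {"deltas": [0,0,0,-0.0065,0,0,1,0,0,0,0,0,0,1,0,0,0,0,0,0,1]}}

```text
clock: 30.1
eef_pos: [548.9, 35.0, 165.8]
tool_rot: [3.141, -0.001, 0.405]
force: [1.5, 0.9, -4.1]
width: 12.6
gripper_force: 60.1
```

{"op": "carry_out", "data": {"deltas": [0,0,0,-0.0015,0,0,1,0,0,0,0,0,0,1]}}

```text
clock: 30.35
eef_pos: [548.2, 34.7, 165.9]
tool_rot: [3.141, -0.003, 0.405]
force: [3.8, 1.6, -4.4]
width: 12.8
gripper_force: 60.0
```

{"op": "carry_out", "data": {"deltas": [0,0,0,-0.0015,0,0,1,0,0,0,0,0,0,1]}}

```text
clock: 30.6
eef_pos: [547.1, 34.3, 165.9]
tool_rot: [3.141, -0.003, 0.405]
force: [4.3, 2.9, -4.5]
width: 13.1
gripper_force: 59.9
```

{"op": "carry_out", "data": {"deltas": [0,0,0,0.006,0.0006,0,1,0,0,0,0,0,0,1,0,0,0,0,0,0,1]}}

```text
clock: 30.98
eef_pos: [550.1, 34.8, 165.0]
tool_rot: [-3.141, 0.003, 0.404]
force: [0.0, -1.0, -4.4]
width: 12.9
gripper_force: 60.1
```

{"op": "carry_out", "data": {"deltas": [0,0,0,0.0023,-0.0001,0,1,0,0,0,0,0,0,1]}}

```text
clock: 31.22
eef_pos: [553.5, 36.5, 165.5]
tool_rot: [3.141, 0.0, 0.405]
force: [-0.4, -0.4, -3.2]
width: 13.2
gripper_force: 60.1
```

{"op": "carry_out", "data": {"deltas": [0,0,0,0,0,0.001,1,0,0,0,0,0,0.001,1,0,0,0,0,0,0.001,1,0,0,0,0,0,0,1]}}

```text
clock: 31.72
eef_pos: [553.9, 36.5, 164.1]
tool_rot: [3.141, -0.001, 0.404]
force: [-2.2, -0.5, 9.3]
width: 12.9
gripper_force: 62.1
```

{"op": "carry_out", "data": {"deltas": [0,0,0,-0.0016,0,-0.003,1,0,0,0,0,0,0,1,0,0,0,0,0,0,1]}}

```text
clock: 32.1
eef_pos: [551.9, 35.8, 165.2]
tool_rot: [3.142, 0.001, 0.405]
force: [0.5, 1.1, -3.3]
width: 13.0
gripper_force: 60.1
```

```bash
python3 -c "
from m import *
look('s19');ct()" 2>/dev/null
```

```text
mean px 0.33 L,R [0.44 0.34] slope px over drum -0.23
[552.   35.8 165.3] [-0.7 -0.1 -2.5] [3.141 0.    0.405] drum-mid r-socket 1.94 -> tool x 2.42 ty-180.7 0.42
[552.   35.8 165.3] F [-0.3 -0.3  1.1] T [ 0.01 -0.09 -0.01] contact tool x,y 174.5 -15.9
```

{"op": "carry_out", "data": {"deltas": [0,0,0,0,0,0.001,1,0,0,0,0,0,0.001,1,0,0,0,0,0,0.001,1,0,0,0,0,0,0,1]}}

```text
clock: 32.8
eef_pos: [552.0, 35.8, 162.5]
tool_rot: [3.141, 0.0, 0.405]
force: [0.1, 0.4, -3.6]
width: 13.0
gripper_force: 60.1
```

```bash
python3 -c "
from m import *
look('s20');ct()" 2>/dev/null
```

```text
mean px 0.37 L,R [0.41 0.32] slope px over drum -0.33
[552.1  35.8 162.6] [ 0.6 -0.1 -3.7] [ 3.141 -0.     0.405] drum-mid r-socket 2.09 -> tool x 2.61 ty-180.7 0.5
[552.1  35.8 162.6] F [ 1.  -0.3 -0.1] T [0.   0.02 0.  ] contact tool x,y 3369.4 2753.9
```

It's past the step now, at z 162.6 with no force. Continuing down.

{"op": "carry_out", "data": {"deltas": [0,0,0,0,0,0.003,1,0,0,0,0,0,0.003,1,0,0,0,0,0,0.003,1,0,0,0,0,0,0.003,1,0,0,0,0,0,0,1]}}

```text
clock: 33.62
eef_pos: [551.8, 35.8, 150.2]
tool_rot: [3.142, 0.001, 0.405]
force: [0.3, 1.1, -4.0]
width: 12.9
gripper_force: 60.1
```

{"op": "carry_out", "data": {"deltas": [0,0,0,0,0,0.003,1,0,0,0,0,0,0.003,1,0,0,0,0,0,0.003,1,0,0,0,0,0,0.003,1,0,0,0,0,0,0,1]}}

```text
clock: 34.25
eef_pos: [552.6, 35.9, 139.3]
tool_rot: [3.141, -0.001, 0.405]
force: [-1.1, 0.9, 7.6]
width: 13.2
gripper_force: 61.7
```

```bash
python3 -c "
from m import *
look('s21')" 2>/dev/null
```

```text
mean px 0.17 L,R [0.25 0.25] slope px over drum 0.02
[552.5  36.  139.5] [-0.9  0.7  7.9] [ 3.141e+00 -1.000e-03  4.050e-01] drum-mid r-socket 1.96 -> tool x 2.45 ty-180.7 0.52
```

{"op": "carry_out", "data": {"deltas": [0,0,0,-0.0005,0,0.001,1,0,0,0,0,0,0.001,1,0,0,0,0,0,0,1]}}

```text
clock: 34.83
eef_pos: [552.5, 35.9, 138.7]
tool_rot: [3.141, -0.002, 0.405]
force: [-3.4, -0.2, 16.3]
width: 12.9
gripper_force: 63.1
```

{"op": "carry_out", "data": {"deltas": [0,0,0,-0.0005,0,0.001,1,0,0,0,0,0,0.001,1,0,0,0,0,0,0,1]}}

```text
clock: 35.2
eef_pos: [552.5, 35.8, 138.6]
tool_rot: [3.14, -0.004, 0.405]
force: [-6.2, 0.0, 31.9]
width: 13.1
gripper_force: 65.3
```

```bash
python3 -c "
from m import *
look('s22')" 2>/dev/null
```

```text
mean px 0.19 L,R [0.22 0.29] slope px over drum -0.09
[552.6  35.8 138.6] [-6.2  0.  31.4] [ 3.14  -0.004  0.405] drum-mid r-socket 1.84 -> tool x 2.3 ty-180.7 0.69
```

The force rose from 16 to 32 N while z stayed at 138.6, so the shoulder is on the stop. I'll ease off slightly, hold, check nothing else moved, and hand in.

{"op": "carry_out", "data": {"deltas": [0,0,0,0,0,-0.001,1,0,0,0,0,0,0,1,0,0,0,0,0,0,1,0,0,0,0,0,0,1]}}

```text
clock: 35.9
eef_pos: [552.5, 35.8, 138.7]
tool_rot: [3.14, -0.004, 0.405]
force: [-5.1, 0.8, 23.5]
width: 12.8
gripper_force: 63.8
```

```bash
python3 - <<'E' 2>/dev/null
from m import *
look('s23'); im=cv2.imread('pics/s23.png').astype(float); a=cv2.imread('pics/s4.png').astype(float)
for n,(x,y,w,h) in dict(rack=(315,135,65,90),bottle=(385,140,40,55),cork=(385,200,50,35),slice_s=(350,245,30,25),slice_b=(228,182,20,28),brush=(290,262,60,50)).items(): print(n,abs(im-a)[y:y+h,x:x+w].mean().round(1),end=" ")
print(ctrl.read_state()["force"])
E
```

```text
mean px 0.19 L,R [0.19 0.27] slope px over drum 0.03
[552.5  35.8 138.7] [-4.4  0.3 23.3] [ 3.14  -0.004  0.405] drum-mid r-socket 1.82 -> tool x 2.27 ty-180.7 0.64
rack 7.3 bottle 2.0 cork 2.5 slice_s 2.6 slice_b 2.1 brush 2.1 [-4.35037331  0.29199187 23.33447107]
```

```bash
python3 -c "
from cell import ctrl
print(ctrl.finish_job())"
```

```text
the job is handed in; nothing more can be done
None
```

I handed the job in at about 36 s, and no verdict came back. The cap is in the drawer and the drawer is shut against its stop. The orange spindle is meshed, seated home and still gripped, with the tool pressing down at about 23 N.

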